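# Sweep the offcuts from the scroll-saw table into the tin

## Robot

A 6-joint arm with a two-finger parallel gripper is mounted at the origin on the work surface. World frame = base frame: x ahead of the robot, y to its left, z up, the work surface at z = 0. Lengths are in mm, angles in rad, forces in N, time in s.
With the tool pointing down it reaches from about 300 to 775 mm from the base axis. Payload 14.6 kg.
Tool frame: the origin (TCP) lies midway between the tips of the shut fingers; the grasp point (between the pads) lies manip.grasp_offset behind it (manip.grasp_offset is the distance from the TCP to the grasp point, in mm); z points along the fingers, y is the direction in which the jaws open and shut (so a half turn about z gives the same grasp; the last joint's range is limited). The gripper opens to 94 mm and grips with 3 to 60 N. Pads are 16 mm wide; open, the fingers measure 119 mm over their backs; the gripper's body (75 mm by 177 mm) begins 78 mm behind the grasp point.
Start: joints at [1.239, 0.3, 1.521, -0, 1.321, -0.067], TCP at [143.942, 530.82, 205.446] pointing down, gripper open.
Joint ranges: [-3.03, 3.03], [-0.79, 2.21], [0.23, 2.52], [-1.04, 4.18], [0, 3.07], [-2.55, 2.55]. Speed limits (rad/s): [2.22, 2.22, 2.57, 3.14, 3.14, 3.14].

## Interface

Orientations are given as [roll, pitch, yaw] about the fixed x, y, z axes, in that order (R = Rz(yaw) Ry(pitch) Rx(roll)).
In Python, from cell import monitor, vision, order, manip gives the robot as it stands.
- The arm moves only by the shell command python3 -m jog 'ROWS' [FORCE]. ROWS is JSON, a list of rows, each a list of 7 numbers: the shift along the tool's x, y, z in cm, then the turn, a rotation vector about the tool's x, y, z in rad, then the opening in per cent of the stroke, from 0 (shut) to 100 (fully open). In form: [[tx, ty, tz, rx, ry, rz, jaw], ...]. A call has 1 to 8 rows; each row shifts and turns the commanded pose from where the row before left it, along the tool's axes as they then stand; what a row does not reach is not made up. A row lasts 1/10 s, in which the tool goes at most 50 mm and 8.59 degrees, less where a joint would pass 70% of its speed; a pose out of reach is approached as far as the arm can. A call is refused whole if a number of a shift passes 5 or a number of a turn 0.15, either way. A call with a gripper value outside its range is refused whole. The fingers move at their own pace and stop on an object; FORCE is the grip in N (left out, the last holds). Time passes only in rows, so rows that do not move let the fingers close. It gives the time, the measured TCP pose, the force and the opening at its end, in the units of the state.
- monitor.read_state(): the state, without advancing time (a new reading comes with each control period).
- vision.camera(name): name is "scene" or "top" or "wrist"; returns a dict with "color" (384x512x3 uint8, blue, green, red), "fx", "fy", "cx", "cy" (pixels), "cam_to_world" (4x4, takes a point from camera to world coordinates); the wrist camera has in their place "tool_from_camera" (4x4, takes a point from camera to tool coordinates, whose origin is the TCP and whose axes are the flange's). Camera axes: x right, y down, z forward; pixel columns grow to the right and rows downward; lengths in mm; the calibration is good to about 2 mm. The wrist camera is an equidistant fisheye: a pixel r from the principal point sees the ray r / f radians off the axis. A picture is of the moment at which its call begins: read the wrist's pose just before it. There is no depth.
- order.sign_off(): hands the job in, once; it reports no verdict.
The state is a dict: "clock": time; "joints": joint angles; "qd": joint speeds; "effort": joint torques, N m; "eef_pos": TCP position; "eef_rot": TCP orientation; "wrist_force": force on the tool from outside, world axes, zero at the start; "moment": the same for the moment, N m; "finger_gap": finger opening in mm.
Only numpy, scipy, OpenCV 4.12 (cv2) and the standard library are available. Lean on these libraries where they do the work, as an engineer would, in place of code of your own. Each camera call takes 0.05 s, during which the arm holds its last target.

## Task

Take the bench brush and sweep all five wooden offcuts off the scroll saw's table into the open tin tucked under the table's left edge, then set the brush back on its bristles where it stood. Touch the offcuts only with the brush, keep the bristles lightly on the leaning table without jamming the brush against the saw, and do not bump the saw, its thin blade, the tin or anything else on the desk.

Things in the scene. Friction and masses are not known exactly. Their poses are not given: they have to be found in the camera images.
- saw: Bench scroll saw, fixed. Origin on the desk straight under the blade; +x runs along its arm away from the robot, +y left, z up. Metal table, x -150 to +210 mm, y -150 to +150 mm. Offcuts: two right of the arm, ahead of the blade (x -115 to -20 mm, y -105 to 0); three on the left, x -120 to +80 mm, y +65 to +125 mm. Motor sticks out to the right behind the table, x 250 to 350 mm
- table_pivot (a point): Middle of the table's tilt axis: at x 0, y 0, z 119 mm of the saw, axes as the saw's. The table top is 6 mm above it. The table tilts about the saw's x axis for bevel cuts and is held by stiff friction. It has been left leaning down to the left (+y edge low, -y edge high) by some degrees, a different amount each time; the lean is not reported: feel for it or look
- saw_nose (a point): Front lower edge of the saw's overhead arm, at x -45, y 0, z 185 mm of the saw, axes as the saw's. From here the arm runs along +x to the rear column (x 370 mm): 40 mm wide, underside 60 mm above the level table, 40 mm thick, with a tension lever and rear cover up to z 245 mm. A blade clamp 16 mm square hangs 14 mm below the arm at the blade
- blade: The saw's thin upright blade, 4 mm by 3 mm, fixed in the saw at x = 0, y = 0 of the saw, from below the table up to the arm. Origin: its lower end, 88 mm above the desk. It must not be pushed (5 N spoils it)
- brush: Bench brush of plain wood with dark bristles, 0.16 kg, standing on its bristles. Origin: middle of the bristle tips; +x towards the toe of the head, the handle goes to -x. Wooden head 115 (x) x 36 (y) x 14 mm, z 28 to 42 mm. Bristle pack below it 105 (x) x 30 (y) mm, z 0 to 28 mm
- brush_toe (a point): Front end of the bristle tips: x +52, y 0, z 0 of the brush, axes as the brush's. The bristle pack is springy: it gives straight up by up to 6 mm, beginning at about 2 N and reaching about 6 N fully pressed; beyond that it is hard
- brush_grip (a point): Middle of the brush handle, a good place to grip it across its 22 mm width: x -122, y 0, z 68 mm of the brush, axes as the brush's. The handle leaves the head at x -50, z 34 mm and rises backwards at 25 degrees (0.436 rad) for about 145 mm; section 22 mm wide (y), 16 mm thick
- tin: Open rectangular tin, 270 (x) x 190 (y) x 72 mm high, wall 4 mm, 0.9 kg, loose, standing on the desk left of the saw with its right wall tucked 12 mm under the left edge of the saw's table, so that what goes over that edge drops in. Origin: middle of its underside
- scrap_wedge: Three-sided wedge, 36 mm sides, 16 mm thick, loose offcut of plain pale wood on the saw table. Origin: middle of its underside, z up. 10 to 14 g
- scrap_ell: L-shaped piece, 34 x 32 mm, 8 mm thick, loose offcut of plain pale wood on the saw table. Origin: middle of its underside, z up. 10 to 14 g
- scrap_block: Block, 34 x 26 mm, 18 mm thick, loose offcut of plain pale wood on the saw table. Origin: middle of its underside, z up. 10 to 14 g
- scrap_tab: Piece with a rounded puzzle tab, 43 x 26 mm, 14 mm thick, loose offcut of plain pale wood on the saw table. Origin: middle of its underside, z up. 10 to 14 g
- scrap_strip: Short strip, 40 x 20 mm, 8 mm thick, loose offcut of plain pale wood on the saw table. Origin: middle of its underside, z up. 10 to 14 g
- magnifier: Bystander: tortoiseshell hand magnifier lying on the desk, lens ring 102 mm across and 12 mm thick, handle 110 mm long to its -y. Origin: under the lens centre
- bell: Bystander: brass desk bell on a wooden foot, 72 mm across, 57 mm high. Origin: middle of its underside
- glue: Bystander: white glue bottle, 60 mm across, 150 mm high. Origin: middle of its underside
- handscrew: Bystander: wooden hand-screw clamp lying flat, jaws 160 x 96 mm, screws with handles 270 mm over all across the jaws, 30 mm high. Origin: middle of its underside
- puzzle_stack: Bystander: plywood square 130 x 110 x 12 mm with two chunky puzzle pieces on it, 30 mm high. Origin: middle of its underside
Mind the look-alikes: they are no part of the job. Of the things that look like the brush, the larger one is meant.

How it is judged:
By the outcome, as a careful person would: the job done as asked, in the order asked, and still so for the second after the job is handed in, with the robot touching nothing.
It also fails if it takes over 67 s, if anything falls off the work surface, if the arm or the gripper's body presses on something with over 40 N, if the wrist force passes 120 N, or if a joint passes its speed limit or range.

## Working session

There is one attempt and no reset: what is moved stays moved. The work goes in short steps, Python scripts to look and compute and a shell command to move; the robot and the scene stay as the last step left them, time stands still between calls to the robot, and variables do not carry over. Pictures are saved under pics/ and viewed, and the job is handed in when it is done.

```bash
ls; mkdir -p pics; python3 - <<'E'
from cell import monitor, vision, order, manip
import cv2
print(manip.grasp_offset)
s=monitor.read_state();print(s)
for n in ["scene","top","wrist"]:
    c=vision.camera(n); cv2.imwrite(f"pics/{n}0.png",c["color"])
    print(n,{k:(v.tolist() if hasattr(v,'tolist') else v) for k,v in c.items() if k!="color"})
E
```

```text
pics
18.8
{'clock': 0.0, 'joints': array([ 1.23937057e+00,  3.00466560e-01,  1.52158498e+00, -1.28187215e-05,
        1.32069573e+00, -6.66112305e-02]), 'qd': array([ 8.30976072e-04, -1.42811047e-03,  4.67844928e-05,  1.32395089e-03,
        1.36219698e-03,  9.90442936e-04]), 'effort': array([ 2.98172645e-04, -5.31803012e+01, -3.52734768e+01,  7.08395010e-02,
        2.43634649e-02, -7.12231008e-05]), 'eef_pos': array([143.87765736, 530.57431049, 204.88717033]), 'eef_rot': array([-3.14043977e+00, -6.44648391e-05,  2.87678127e+00]), 'wrist_force': array([0.27120286, 1.20306609, 0.1393777 ]), 'moment': array([ 0.02481965, -0.0519991 ,  0.00438352]), 'finger_gap': 94.07462151286101}
scene {'fx': 353.2407204091267, 'fy': 353.2407204091267, 'cx': 255.25578736548988, 'cy': 194.32826418647568, 'cam_to_world': [[-0.3744175266630682, 0.5384180178673549, -0.7549288401983986, 1341.2525642405346], [0.9272587237969414, 0.21594435605257578, -0.3058746380978749, 363.93118864411275], [-0.0016657940983911966, -0.8145391783854397, -0.5801061558070166, 779.7758116218705], [0.0, 0.0, 0.0, 1.0]]}
top {'fx': 395.4891952222237, 'fy': 395.4891952222237, 'cx': 255.1844768334957, 'cy': 191.9708574727742, 'cam_to_world': [[0.00537958859490004, -0.9945925250424201, 0.10371484539974266, 387.8876483307965], [-0.9999472619911953, -0.006257729133132465, -0.008143344669601302, 23.166943437919723], [0.008748329146825773, -0.10366556784120387, -0.9945737362213519, 1455.7365374518672], [0.0, 0.0, 0.0, 1.0]]}
wrist {'fx': 297.3186396354542, 'fy': 297.3186396354542, 'cx': 257.70676301248164, 'cy': 182.0916964450911, 'tool_from_camera': [[0.00047538763435379857, -0.9730463601806382, -0.23060909554006426, 66.1808414788737], [0.999999683522368, 0.00031546039335565815, 0.0007303697019145776, -0.7627649010755189], [-0.0006379355440436449, -0.2306093697661688, 0.9730462021992013, -179.10921876486873], [0.0, 0.0, 0.0, 1.0]]}
```

View pics/top0.png

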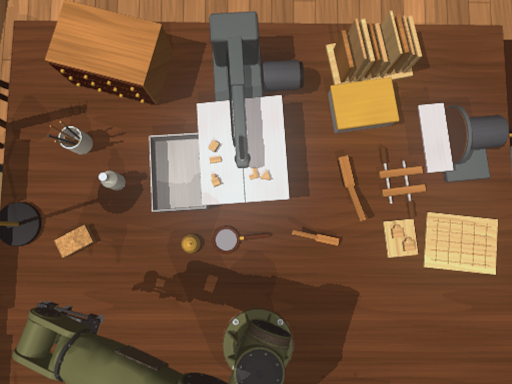

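View pics/scene0.png

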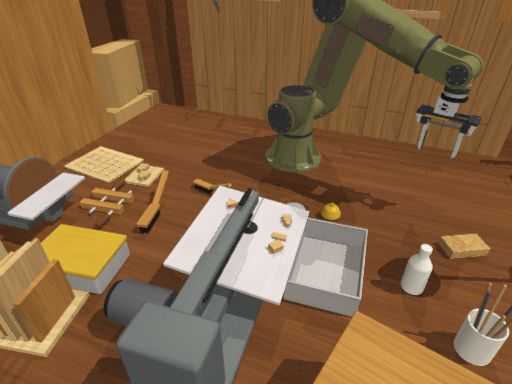

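View pics/wrist0.png

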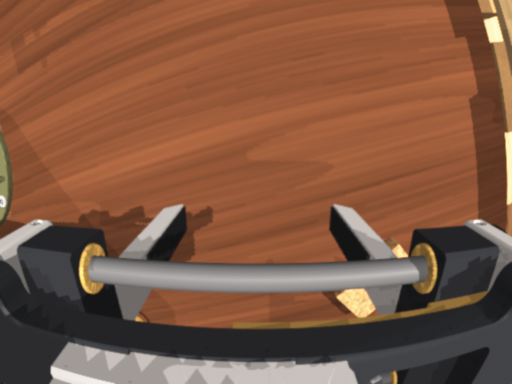

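```bash
python3 - <<'E'
import cv2
t=cv2.imread("pics/top0.png"); s=cv2.imread("pics/scene0.png")
cv2.imwrite("pics/topA.png",cv2.resize(t[85:215,140:300],None,fx=5,fy=4.6*5/4.6*0.92 if 0 else 4.6,interpolation=cv2.INTER_CUBIC)[:600,:800])
cv2.imwrite("pics/topB.png",cv2.resize(t[145:255,280:420],None,fx=5,fy=5,interpolation=cv2.INTER_CUBIC))
cv2.imwrite("pics/sceneA.png",cv2.resize(s[170:320,140:380],None,fx=3.3,fy=3.3,interpolation=cv2.INTER_CUBIC))
E
```

```text
(no output)
```

View pics/topA.png

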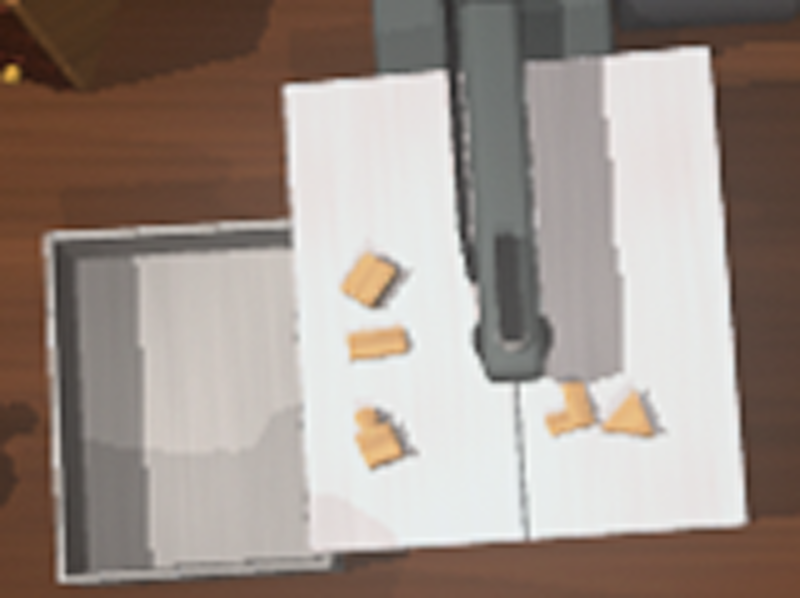

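View pics/topB.png

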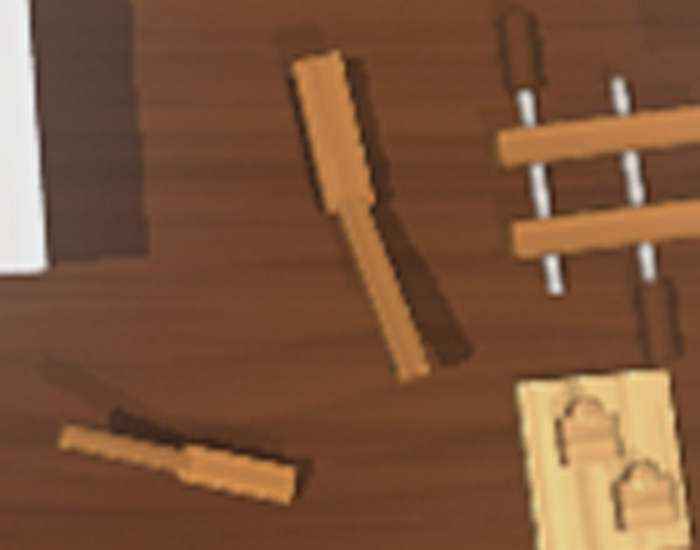

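View pics/sceneA.png

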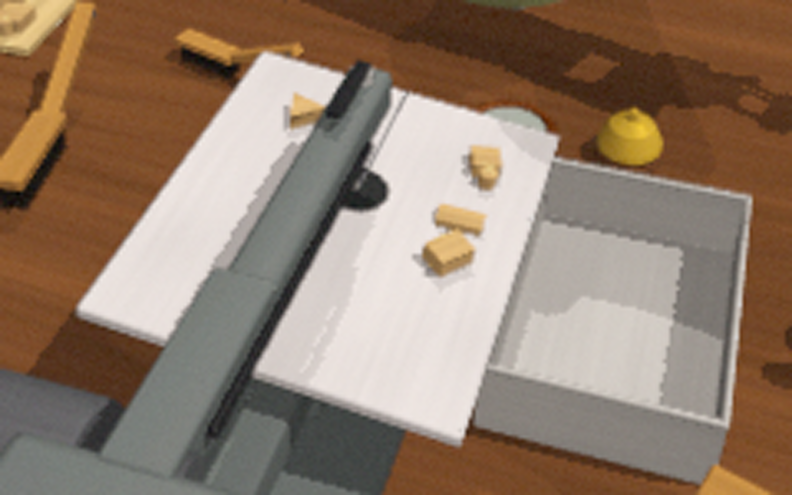

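```bash
cat > h.py <<'E'
import numpy as np, cv2
from cell import monitor, vision, order, manip
from scipy.spatial.transform import Rotation as R
from scipy.optimize import least_squares
def proj(c,P):
    T=np.array(c["cam_to_world"]); P=np.atleast_2d(P)
    q=(P-T[:3,3])@T[:3,:3]
    return np.c_[c["cx"]+c["fx"]*q[:,0]/q[:,2], c["cy"]+c["fy"]*q[:,1]/q[:,2]]
def ray(c,uv):
    T=np.array(c["cam_to_world"]); d=np.array([(uv[0]-c["cx"])/c["fx"],(uv[1]-c["cy"])/c["fy"],1])
    return T[:3,3],T[:3,:3]@d
def onz(c,uv,z):
    o,d=ray(c,uv); return o+d*(z-o[2])/d[2]
def onplane(c,uv,p,n):
    o,d=ray(c,uv); return o+d*((p-o)@n)/(d@n)
def up(pts,sx,sy,ox,oy):
    p=np.array(pts,float); return np.c_[(p[:,0]+.5)/sx-.5+ox,(p[:,1]+.5)/sy-.5+oy]
CAL={'scene':{'fx':353.2407204,'fy':353.2407204,'cx':255.2557874,'cy':194.3282642,'cam_to_world':[[-0.3744175266630682,0.5384180178673549,-0.7549288401983986,1341.2525642405346],[0.9272587237969414,0.21594435605257578,-0.3058746380978749,363.93118864411275],[-0.0016657940983911966,-0.8145391783854397,-0.5801061558070166,779.7758116218705],[0,0,0,1]]},
'top':{'fx':395.4891952,'fy':395.4891952,'cx':255.1844768,'cy':191.9708575,'cam_to_world':[[0.00537958859490004,-0.9945925250424201,0.10371484539974266,387.8876483307965],[-0.9999472619911953,-0.006257729133132465,-0.008143344669601302,23.166943437919723],[0.008748329146825773,-0.10366556784120387,-0.9945737362213519,1455.7365374518672],[0,0,0,1]]}}
E
python3 - <<'E'
from h import *
t,s=CAL['top'],CAL['scene']
M=np.array([[-150,150],[-150,-150],[210,-150],[210,150]],float)
ut=up([(312,550),(747,521),(710,47),(285,85)],5,4.6,140,85)
us=up([(559,137),(263,53),(78,312),(462,441)],3.3,3.3,140,170)
def table(p,xy,h=6):
    sx,sy,yaw,tilt=p
    L=np.array([[x,y,h] for x,y in xy])@R.from_euler('x',-tilt).as_matrix().T+[0,0,119]
    return L@R.from_euler('z',yaw).as_matrix().T+[sx,sy,0]
f=lambda p:np.r_[(proj(t,table(p,M))-ut).ravel(),(proj(s,table(p,M))-us).ravel()]
r=least_squares(f,[500,50,0,.1]);print(r.x,np.round(r.fun,1))
f2=lambda p:np.r_[(proj(t,table(p[:4],M))-ut).ravel(),(proj(s,table(p[:4],M))-us-p[4:]).ravel()]
r2=least_squares(f2,[500,50,0,.1,0,0]);print(r2.x,np.round(r2.fun,1))
c=table(r.x,M);print(c)
# brush
b=up([(293,62),(340,52),(375,205),(328,213)],5,5,280,145)
for u in b: print(onz(t,u,42))
print(onz(t,up([(415,373)],5,5,280,145)[0],98))
E
```

```text
[6.44695207e+02 5.78041503e+01 7.19035383e-02 1.10260586e-01] [-0.9  0.3  0.1  0.  -0.4 -1.2 -0.9 -0.9  0.3 -0.8 -0.3 -0.8 -1.1 -1.
  0.1 -0.6]
[ 6.43049178e+02  5.60648604e+01  7.21685256e-02  1.10903252e-01
 -5.78431967e-01 -1.34056136e+00] [-0.4  0.8  0.7  0.5  0.1 -0.7 -0.4 -0.4  0.5  0.1 -0.   0.2 -0.7 -0.3
  0.2  0. ]
[[ 484.32456691  196.3903092   108.45796848]
 [ 505.74616738 -101.01745163  141.46916101]
 [ 864.81594688  -75.15447705  141.46916101]
 [ 843.39434641  222.25328378  108.45796848]]
[ 664.99484161 -289.43513295   42.        ]
[ 672.61999829 -323.80913939   42.        ]
[ 560.68151605 -347.00114044   42.        ]
[ 554.65157107 -312.90924529   42.        ]
[ 437.7483544  -357.47172896   98.        ]
```

```bash
cat >> h.py <<'E'
SAW=np.array([644.,57.,0.0719,0.1105])
def tab2w(P,S=SAW):  # table coords (x,y,height above top surface) -> world
    P=np.atleast_2d(P).astype(float)
    L=(P+[0,0,6])@R.from_euler('x',-S[3]).as_matrix().T+[0,0,119]
    return L@R.from_euler('z',S[2]).as_matrix().T+[S[0],S[1],0]
def w2tab(P,S=SAW):
    L=(np.atleast_2d(P)-[S[0],S[1],0])@R.from_euler('z',S[2]).as_matrix()-[0,0,119]
    return L@R.from_euler('x',-S[3]).as_matrix()-[0,0,6]
def w2saw(P,S=SAW): return (np.atleast_2d(P)-[S[0],S[1],0])@R.from_euler('z',S[2]).as_matrix()
def pxtab(c,uv,h):
    n=(tab2w([0,0,1])-tab2w([0,0,0]))[0]; return w2tab(onplane(c,uv,tab2w([0,0,h])[0],n))[0]
E
python3 - <<'E'
from h import *
img=cv2.imread('pics/top0.png'); t=CAL['top']
hsv=cv2.cvtColor(img,cv2.COLOR_BGR2HSV)
m=((hsv[...,1]>80)&(hsv[...,0]>5)&(hsv[...,0]<30)).astype(np.uint8)
mm=np.zeros_like(m);mm[110:203,203:285]=m[110:203,203:285]
n,l,st,ce=cv2.connectedComponentsWithStats(mm)
for i in range(1,n):
    if st[i,4]<15: continue
    ys,xs=np.where(l==i)
    P=np.array([pxtab(t,(x,y),12)[:2] for x,y in zip(xs,ys)])
    print(st[i],np.round(P.mean(0)),P.min(0).round(),P.max(0).round())
# tin corners (rim z72)
for u in up([(45,235),(62,582)],5,4.6,140,85): print('tin',w2saw(onz(t,u,72)).round())
s=CAL['scene']
for u in up([(750,197),(722,425)],3.3,3.3,140,170): print('tin s',w2saw(onz(s,u,72)).round())
# brush predicted corners in scene
a=0.207;o=np.array([613,-318.3,0]);B=R.from_euler('z',a).as_matrix()
q=np.array([[57.5,18,42],[57.5,-18,42],[-57.5,-18,42],[-57.5,18,42],[-181,0,98]])@B.T+o
print(proj(s,q).round(1)); print(((proj(s,q)-[140,170])*3.3).round())
E
```

```text
[209 140  10  12  71] [49. 94.] [29. 78.] [ 68. 110.]
[210 156  11   7  60] [ 0. 92.] [-9. 74.] [ 10. 109.]
[249 168  10  11  59] [-60. -38.] [-74. -51.] [-41. -21.]
[261 171   9   9  47] [-70. -76.] [-82. -88.] [-54. -61.]
[211 174  10  13  76] [-71.  96.] [-91.  79.] [-49. 109.]
[251 200  34   3  62] [-158.  -89.] [-163. -132.] [-154.  -22.]
tin [[111. 328.  72.]]
tin [[-158.  327.   72.]]
tin s [[-157.  328.   72.]]
tin s [[112. 324.  72.]]
[[146.2 224.2]
 [135.8 222.9]
 [150.5 202. ]
 [160.2 203.1]
 [166.3 170.5]]
[[ 21. 179.]
 [-14. 175.]
 [ 35. 106.]
 [ 67. 109.]
 [ 87.   2.]]
```

```bash
python3 - <<'E'
import cv2
s=cv2.imread("pics/scene0.png")
cv2.imwrite("pics/sceneB.png",cv2.resize(s[160:250,120:220],None,fx=6,fy=6,interpolation=cv2.INTER_CUBIC))
E
```

```text
(no output)
```

View pics/sceneB.png

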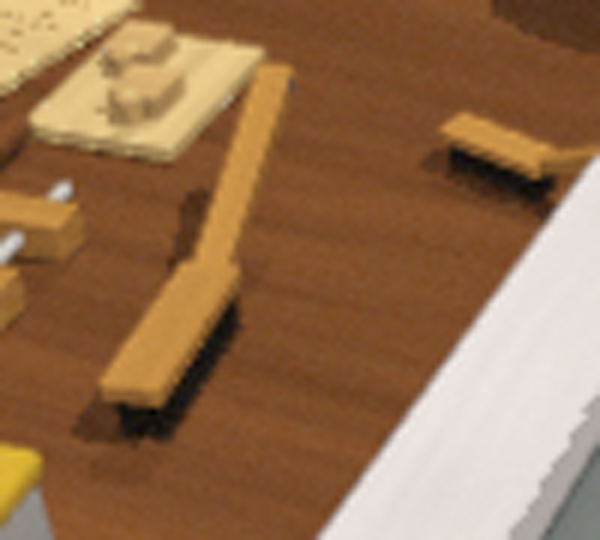

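```bash
cat >> h.py <<'E'
def cur():
    s=monitor.read_state(); return np.array(s['eef_pos']),R.from_euler('xyz',s['eef_rot']),s
def plan(p,r,pt,rt,n,jaw,dec=2):
    """linear plan in n rows; prints rounded rows"""
    rv=(r.inv()*rt).as_rotvec(); rows=[]
    P,Q=p.copy(),r
    for k in range(1,n+1):
        tgt=p+(pt-p)*k/n; qt=r*R.from_rotvec(rv*k/n)
        d=np.round(Q.inv().apply(tgt-P)/10,dec); w=np.round((Q.inv()*qt).as_rotvec(),3)
        P=P+Q.apply(d*10); Q=Q*R.from_rotvec(w)
        rows.append([float(x)+0 for x in d]+[float(x)+0 for x in w]+[jaw])
    for i in range(0,n,8): print('['+','.join('['+','.join('%g'%v for v in x)+']' for x in rows[i:i+8])+']')
    print('->',P.round(1),Q.as_euler('xyz').round(3))
    return P,Q
def down(yaw,tilt=0): # tool down, x along yaw, leaned with the table (left low)
    return R.from_euler('z',yaw)*R.from_euler('x',-tilt)*R.from_euler('x',np.pi)
E
python3 - <<'E'
from h import *
p,r,s=cur()
o=np.array([613,-318.3,0]);B=R.from_euler('z',.207)
g=o+B.apply([-122,0,68-18.8]);print(g)
plan(p,r,g+[0,0,120],down(.207),24,55)
E
```

```text
[ 493.60446913 -343.37403456   49.2       ]
[[-2.36,-3.13,0.15,0,0,0.111,55],[-2.69,-2.86,0.15,0,0,0.111,55],[-2.99,-2.53,0.16,0,0,0.112,55],[-3.26,-2.19,0.15,0,0,0.111,55],[-3.48,-1.81,0.15,0,0,0.111,55],[-3.66,-1.42,0.15,0,0,0.111,55],[-3.79,-1,0.15,0,0,0.112,55],[-3.88,-0.57,0.15,0,0,0.111,55]]
[[-3.92,-0.14,0.16,0,0,0.111,55],[-3.91,0.29,0.15,0,0,0.111,55],[-3.85,0.73,0.15,0,0,0.112,55],[-3.75,1.16,0.15,0,0.001,0.111,55],[-3.6,1.56,0.15,0,0,0.111,55],[-3.4,1.95,0.15,0,0,0.111,55],[-3.17,2.32,0.15,0,0,0.112,55],[-2.89,2.65,0.14,0,0,0.111,55]]
[[-2.57,2.96,0.15,0,0,0.111,55],[-2.23,3.23,0.15,0,0,0.111,55],[-1.86,3.45,0.15,0,0,0.112,55],[-1.47,3.64,0.15,0,0,0.111,55],[-1.05,3.78,0.14,0,0,0.111,55],[-0.62,3.87,0.15,0,0,0.111,55],[-0.2,3.92,0.15,0,0,0.112,55],[0.25,3.91,0.15,0,0,0.111,55]]
-> [ 493.6 -343.3  169.2] [-3.141  0.     0.207]
```

```bash
python3 -m jog '[[-2.36,-3.13,0.15,0,0,0.111,55],[-2.69,-2.86,0.15,0,0,0.111,55],[-2.99,-2.53,0.16,0,0,0.112,55],[-3.26,-2.19,0.15,0,0,0.111,55],[-3.48,-1.81,0.15,0,0,0.111,55],[-3.66,-1.42,0.15,0,0,0.111,55],[-3.79,-1,0.15,0,0,0.112,55],[-3.88,-0.57,0.15,0,0,0.111,55]]'
python3 -m jog '[[-3.92,-0.14,0.16,0,0,0.111,55],[-3.91,0.29,0.15,0,0,0.111,55],[-3.85,0.73,0.15,0,0,0.112,55],[-3.75,1.16,0.15,0,0.001,0.111,55],[-3.6,1.56,0.15,0,0,0.111,55],[-3.4,1.95,0.15,0,0,0.111,55],[-3.17,2.32,0.15,0,0,0.112,55],[-2.89,2.65,0.14,0,0,0.111,55]]'
python3 -m jog '[[-2.57,2.96,0.15,0,0,0.111,55],[-2.23,3.23,0.15,0,0,0.111,55],[-1.86,3.45,0.15,0,0,0.112,55],[-1.47,3.64,0.15,0,0,0.111,55],[-1.05,3.78,0.14,0,0,0.111,55],[-0.62,3.87,0.15,0,0,0.111,55],[-0.2,3.92,0.15,0,0,0.112,55],[0.25,3.91,0.15,0,0,0.111,55]]'
python3 - <<'E'
from h import *
p,r,s=cur();print(p,s['eef_rot'],s['finger_gap'],s['joints'],s['wrist_force'],s['qd'].round(2))
c=vision.camera("wrist");cv2.imwrite("pics/w1.png",c["color"])
c=vision.camera("top");cv2.imwrite("pics/t1.png",cv2.resize(c["color"][130:270,260:460],None,fx=4,fy=4))
E
```

```text
clock: 0.95
eef_pos: [260.7, 238.0, 193.3]
eef_rot: [3.141, 0.0, 1.983]
wrist_force: [0.2, -0.4, 0.2]
finger_gap: 51.9
clock: 1.75
eef_pos: [377.3, -53.6, 181.2]
eef_rot: [-3.141, -0.001, 1.092]
wrist_force: [0.4, 1.1, -0.3]
finger_gap: 51.9
clock: 2.55
eef_pos: [493.9, -344.7, 168.6]
eef_rot: [-3.14, 0.0, 0.202]
wrist_force: [0.8, 0.0, -0.1]
finger_gap: 51.7
[ 493.92661493 -344.66530139  168.57483175] [-3.14022562e+00  1.21325532e-04  2.02069621e-01] 51.740420532211516 [-6.70411422e-01  4.46863516e-01  1.40766217e+00  8.18440239e-04
  1.28819210e+00  6.98086696e-01] [ 0.76423117  0.02554713 -0.05245224] [-0.34  0.72 -0.99 -0.    0.26  0.76]
```

View pics/w1.png

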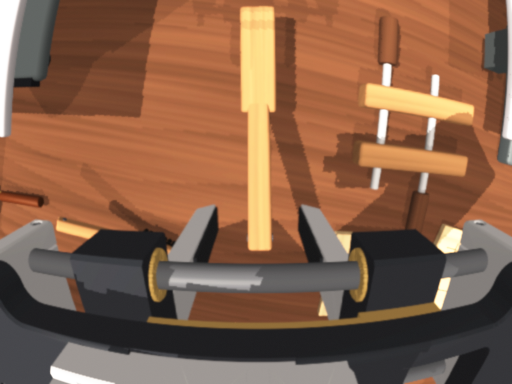

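View pics/t1.png

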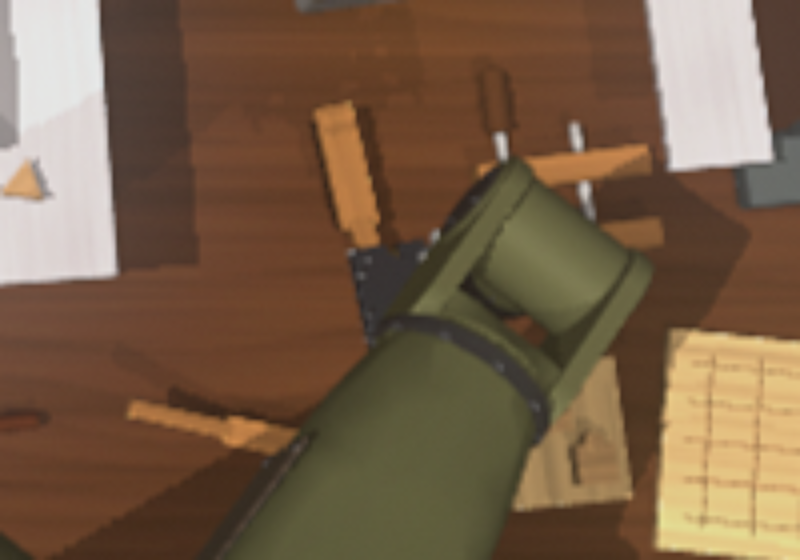

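```bash
python3 - <<'E'
from h import *
p,r,s=cur();print(p,s['eef_rot'])
c=vision.camera("wrist");T=np.array(c["tool_from_camera"])
def wray(u):
    d=np.array([u[0]-c["cx"],u[1]-c["cy"]])/c["fx"]; th=np.hypot(*d); 
    v=np.r_[d/th*np.sin(th),np.cos(th)]; return p+r.apply(T[:3,3]), r.apply(T[:3,:3]@v)
for u,z in [((243,10),42),((273,10),42),((275,108),42),((243,108),42),((248,248),98),((271,248),98)]:
    o,d=wray(u); print(u,(o+d*(z-o[2])/d[2]).round(1))
g=np.array([493.6,-343.4,49.2]); plan(p,r,g,down(.207),8,55)
E
```

```text
[ 493.81546832 -346.21593725  167.39557776] [-3.13972573e+00  9.50250688e-04  2.00585514e-01]
(243, 10) [ 663.6 -296.6   42. ]
(273, 10) [ 669.8 -326.9   42. ]
(275, 108) [ 567.4 -349.6   42. ]
(243, 108) [ 560.9 -317.8   42. ]
(248, 248) [ 438.2 -349.    98. ]
(271, 248) [ 442.4 -369.8   98. ]
[[0.01,-0.03,1.48,0,0,-0.001,55],[0,-0.03,1.48,0,0,-0.001,55],[0.01,-0.04,1.47,-0.001,0,0,55],[0,-0.03,1.48,0,0,-0.001,55],[0.01,-0.03,1.48,0,0.001,-0.001,55],[0,-0.04,1.47,0,0,-0.001,55],[0.01,-0.03,1.48,-0.001,0,-0.001,55],[0,-0.04,1.48,0,0,0,55]]
-> [ 493.6 -343.4   49.2] [ 3.141 -0.     0.207]
```

```bash
python3 -m jog '[[0,0,1,0,0,0,55],[0,0,2,0,0,0,55],[0,0,2,0,0,0,55],[0,0,2,0,0,0,55],[0,0,1,0,0,0,55]]'
python3 - <<'E'
from h import *
p,r,s=cur();print(p,s['eef_rot'],s['qd'].round(3))
c=vision.camera("wrist");cv2.imwrite("pics/w2.png",c["color"])
p,r,s=cur();print(p,s['eef_rot'],s['qd'].round(3))
E
```

```text
clock: 3.2
eef_pos: [492.9, -341.5, 87.2]
eef_rot: [-3.139, 0.001, 0.209]
wrist_force: [0.6, 0.2, 0.1]
finger_gap: 51.8
[ 492.94829747 -341.4962972    87.21505584] [-3.13886884e+00  1.25642606e-03  2.08705157e-01] [-0.003  0.104  0.045 -0.001 -0.169  0.003]
[ 492.74223862 -341.48517713   86.38125031] [-3.13803634e+00  1.93372876e-03  2.08377826e-01] [-0.004 -0.018 -0.029  0.001  0.049  0.003]
```

View pics/w2.png

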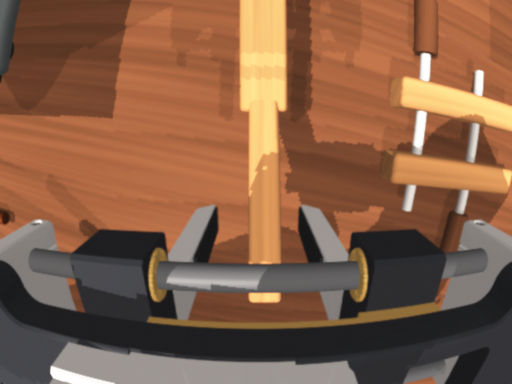

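```bash
python3 -m jog '[[0.1,0.2,0.5,0,0,0,55],[0.1,0.2,1,0,0,0,55],[0,0,1,0,0,0,55],[0,0,1,0,0,0,55],[0,0,0.3,0,0,0,55],[0,0,0,0,0,0,55]]'
python3 - <<'E'
from h import *
c=vision.camera("wrist");cv2.imwrite("pics/w3.png",c["color"])
p,r,s=cur();print(p,s['eef_rot'],s['qd'].round(3))
E
```

```text
clock: 3.85
eef_pos: [496.2, -346.3, 50.3]
eef_rot: [-3.14, 0.001, 0.207]
wrist_force: [1.0, -0.0, -0.4]
finger_gap: 51.7
[ 496.41653966 -346.54107953   50.92797045] [-3.14047072e+00 -7.24795223e-05  2.06752450e-01] [-0.001 -0.011 -0.005  0.001  0.003  0.001]
```

View pics/w3.png

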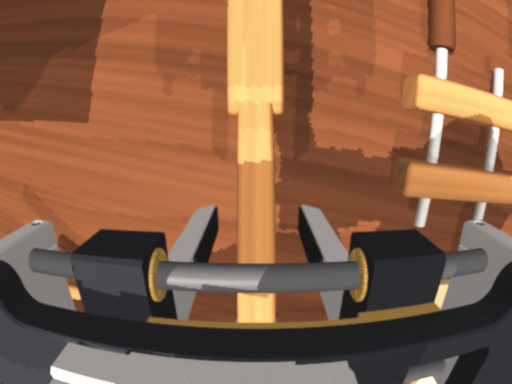

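```bash
python3 -m jog '[[0,0,0,0,0,0,0],[0,0,0,0,0,0,0],[0,0,0,0,0,0,0],[0,0,0,0,0,0,0],[0,0,0,0,0,0,0],[0,0,0,0,0,0,0],[0,0,0,0,0,0,0]]' 60
python3 - <<'E'
from h import *
c=vision.camera("wrist");cv2.imwrite("pics/w4.png",c["color"])
p,r,s=cur();print(p,s['eef_rot'],s['finger_gap'],s['wrist_force'],s['moment'])
E
```

```text
clock: 4.6
eef_pos: [496.5, -346.6, 51.1]
eef_rot: [-3.141, -0.0, 0.207]
wrist_force: [-0.7, 0.2, 1.4]
finger_gap: 21.6
[ 496.44514866 -346.57271849   51.06714502] [-3.14071422e+00 -2.08489456e-04  2.06757814e-01] 21.34093874907761 [ 0.10004881 -0.10541687  1.20262406] [-0.06199826  0.17308602 -0.02041964]
```

View pics/w4.png

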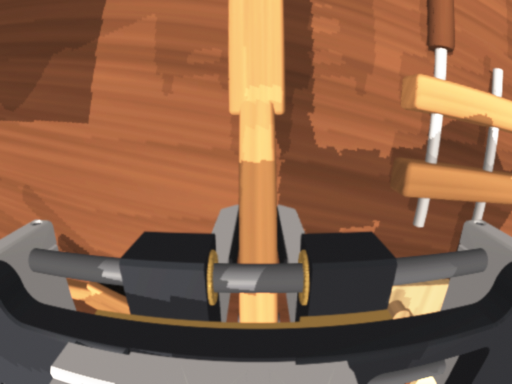

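```bash
cat >> h.py <<'E'
OFF=np.array([-120.6,0,51.1])
def btcp(x,y,h,S=SAW):
    Rb=R.from_euler('z',S[2])*R.from_euler('x',-S[3]); return tab2w([x,y,h],S)[0]+Rb.apply(OFF), Rb*R.from_euler('x',np.pi)
def bpos():  # measured brush origin in table coords (height above table)
    p,r,s=cur(); Rb=r*R.from_euler('x',-np.pi); return w2tab(p-Rb.apply(OFF))[0],s
E
python3 - <<'E'
from h import *
p,r,s=cur()
P,Q=plan(p,r,p+[0,0,170],r,5,0)
pt,rt=btcp(-80,-118,40); print(pt)
plan(P,Q,pt,rt,8,0)
E
```

```text
[[0,0,-3.4,0,0,0,0],[0,-0.01,-3.4,0,0,0,0],[0,0,-3.4,0,0,0,0],[0,0,-3.4,0,0,0,0],[0,0,-3.4,0,0,0,0]]
-> [ 496.4 -346.6  221.1] [-3.141 -0.     0.207]
[451.57425809 -63.70796521 228.5202766 ]
[[0.18,-3.58,-0.09,-0.014,-0.001,0.017,0],[0.11,-3.57,-0.14,-0.014,-0.001,0.017,0],[0.06,-3.58,-0.19,-0.014,-0.001,0.017,0],[-0.01,-3.57,-0.24,-0.014,-0.001,0.016,0],[-0.06,-3.57,-0.29,-0.014,-0.001,0.017,0],[-0.12,-3.57,-0.34,-0.013,-0.001,0.017,0],[-0.19,-3.55,-0.39,-0.014,-0.001,0.017,0],[-0.24,-3.55,-0.43,-0.014,-0.001,0.017,0]]
-> [451.6 -63.7 228.5] [3.031 0.    0.072]
```

```bash
python3 -m jog '[[0,0,-1,0,0,0,0],[0,0,-3,0,0,0,0],[0,0,-3.5,0,0,0,0],[0,0,-3.5,0,0,0,0],[0,0,-3.5,0,0,0,0],[0,0,-2.5,0,0,0,0]]'
python3 - <<'E'
from h import *
p,r,s=cur();print(p,s['eef_rot'],s['finger_gap'],s['wrist_force'],s['moment'])
c=vision.camera("wrist");cv2.imwrite("pics/w5.png",c["color"])
E
```

```text
clock: 5.25
eef_pos: [496.5, -346.7, 224.2]
eef_rot: [3.141, -0.002, 0.207]
wrist_force: [0.2, -0.4, -0.6]
finger_gap: 21.3
[ 496.53209576 -346.73572342  224.22802448] [ 3.14073358e+00 -1.66142636e-03  2.06879830e-01] 21.28097048250513 [ 0.16725604 -0.3558838  -0.58774054] [-0.09860481  0.27251441 -0.03006078]
```

View pics/w5.png

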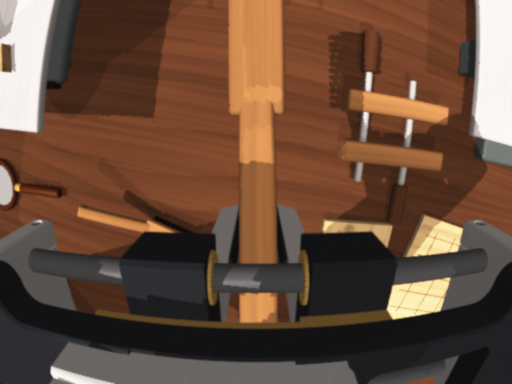

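```bash
python3 -m jog '[[0.18,-3.58,-0.1,-0.014,0,0.017,0],[0.1,-3.58,-0.15,-0.014,0,0.017,0],[0.05,-3.58,-0.2,-0.014,0,0.017,0],[0,-3.58,-0.24,-0.014,0,0.016,0],[-0.06,-3.57,-0.3,-0.014,0,0.017,0],[-0.12,-3.57,-0.34,-0.014,0,0.017,0],[-0.19,-3.55,-0.39,-0.014,0,0.017,0],[-0.24,-3.55,-0.43,-0.014,0,0.017,0]]'
python3 -m jog '[[0,0,0,0,0,0,0],[0,0,0,0,0,0,0]]'
python3 - <<'E'
from h import *
b,s=bpos();print(b,s['eef_rot'],s['wrist_force'],s['joints'])
for n in ["top","scene"]:
    c=vision.camera(n);cv2.imwrite(f"pics/{n}6.png",cv2.resize(c["color"][85:245,140:360] if n=="top" else c["color"][120:320,130:350],None,fx=3.6 if n=="top" else 3,fy=3.6 if n=="top" else 3,interpolation=cv2.INTER_CUBIC))
E
```

```text
clock: 6.1
eef_pos: [450.7, -62.2, 228.8]
eef_rot: [3.03, -0.008, 0.071]
wrist_force: [1.9, -0.2, -1.8]
finger_gap: 21.9
clock: 6.3
eef_pos: [451.3, -63.1, 228.9]
eef_rot: [3.031, -0.008, 0.074]
wrist_force: [-0.8, 0.0, -1.8]
finger_gap: 21.4
[ -79.79486541 -117.30556213   41.39967933] [ 3.03090281 -0.00770678  0.073977  ] [-0.8050996   0.03474183 -1.84479256] [-0.15643624  0.05225172  1.76054036 -0.11009515  1.29750764  1.36889241]
```

View pics/top6.png

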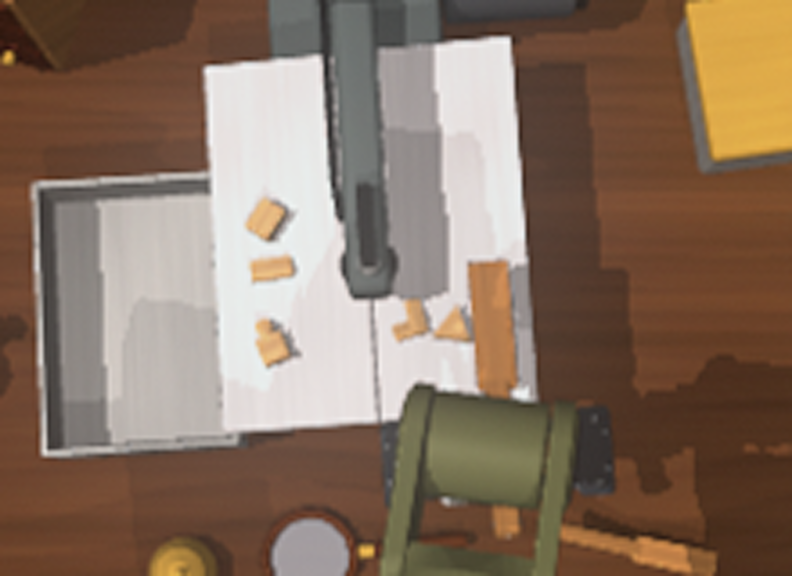

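View pics/scene6.png

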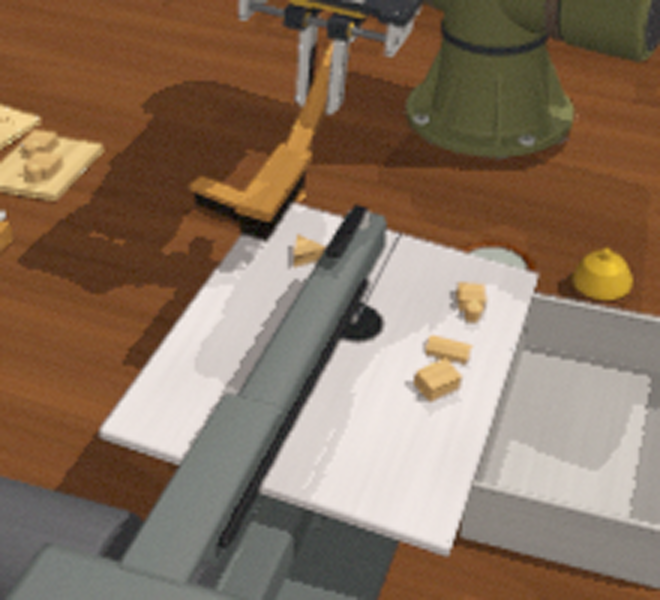

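```bash
python3 - <<'E'
from h import *
t=CAL['top']
for u in up([(469,263),(508,262),(517,386)],3.6,3.6,140,85): print(pxtab(t,u,41.4+42).round(1))
s=CAL['scene']
q=tab2w([[57.5-79.8,18-117.3,41.4+42],[57.5-79.8,-18-117.3,41.4+42],[-57.5-79.8,18-117.3,83.4]]); print(((proj(s,q)-[130,120])*3).round())
E
```

```text
[-23.9 -99.1  83.4]
[ -25.9 -133.4   83.4]
[-135.8 -133.2   83.4]
[[268. 209.]
 [232. 199.]
 [312. 148.]]
```

```bash
python3 -m jog '[[0,0,1.2,0,0,0,0],[0,0,1.2,0,0,0,0],[0,0,0.8,0,0,0,0],[0,0,0.4,0,0,0,0],[0,0,0,0,0,0,0],[0,0,0,0,0,0,0]]'
python3 - <<'E'
from h import *
b,s=bpos();print(b,s['wrist_force'],s['moment'])
E
python3 -m jog '[[0,0,0.2,0,0,0,0],[0,0,0,0,0,0,0]]'
python3 - <<'E'
from h import *
b,s=bpos();print(b,s['wrist_force'],s['moment'])
E
python3 -m jog '[[0,0,0.2,0,0,0,0],[0,0,0,0,0,0,0]]'
python3 - <<'E'
from h import *
b,s=bpos();print(b,s['wrist_force'],s['moment'])
E
```

```text
clock: 7.0
eef_pos: [452.1, -67.6, 193.2]
eef_rot: [3.031, -0.008, 0.072]
wrist_force: [-0.2, -0.2, -1.1]
finger_gap: 21.7
[ -79.35427114 -118.11011832    5.38168909] [-0.24466607 -0.2416566  -1.11592513] [0.01500732 0.29913067 0.01380076]
clock: 7.2
eef_pos: [452.0, -67.7, 191.0]
eef_rot: [3.031, -0.008, 0.072]
wrist_force: [0.3, -0.1, -2.5]
finger_gap: 21.5
[ -79.42981899 -117.98418661    3.24020637] [ 0.29995362 -0.07871003 -2.45508264] [0.03691439 0.28737718 0.01944345]
clock: 7.4
eef_pos: [452.0, -68.0, 189.0]
eef_rot: [3.031, -0.008, 0.072]
wrist_force: [-0.0, 0.5, 0.3]
finger_gap: 21.4
[ -79.44968189 -118.02386095    1.16630861] [-0.04030298  0.53241685  0.27552075] [ 0.00452207  0.16317376 -0.01625079]
```

```bash
python3 -m jog '[[0,0,0.15,0,0,0,0],[0,0,0,0,0,0,0]]'
python3 - <<'E'
from h import *
b,s=bpos();print(b,s['wrist_force'],s['moment'])
E
```

```text
clock: 7.6
eef_pos: [452.1, -68.2, 187.6]
eef_rot: [3.031, -0.008, 0.072]
wrist_force: [-1.4, -0.1, 2.4]
finger_gap: 21.8
[ -79.41540556 -118.04101713   -0.24859019] [-1.3610605  -0.08412568  2.42575928] [-0.00461149  0.32792842 -0.05119669]
```

```bash
python3 -m jog '[[0,-0.5,0,0,0,0,0],[0,-1,0,0,0,0,0],[0,-1,0,0,0,0,0],[0,-1,0,0,0,0,0],[0,-1,0,0,0,0,0],[0,-0.5,0,0,0,0,0]]'
python3 - <<'E'
from h import *
b,s=bpos();print(b,s['wrist_force'],s['moment'])
for n in ["top","scene"]:
    c=vision.camera(n);cv2.imwrite(f"pics/{n}7.png",cv2.resize(c["color"][85:245,140:360] if n=="top" else c["color"][120:320,130:350],None,fx=3.6 if n=="top" else 3,fy=3.6 if n=="top" else 3,interpolation=cv2.INTER_CUBIC))
b,s=bpos();print(b,s['wrist_force'],s['moment'])
E
```

```text
clock: 8.2
eef_pos: [448.4, -17.5, 181.9]
eef_rot: [3.031, -0.008, 0.073]
wrist_force: [0.2, -1.5, 1.5]
finger_gap: 21.9
[-79.45573174 -66.7731568   -0.30612242] [ 0.21065839 -1.52238384  1.47833515] [-0.42675133  0.06505942 -0.11944528]
[-79.44754191 -66.94428111  -0.36264568] [-0.24852782  2.12645227  1.93785961] [0.38193807 0.18270996 0.13082298]
```

View pics/top7.png

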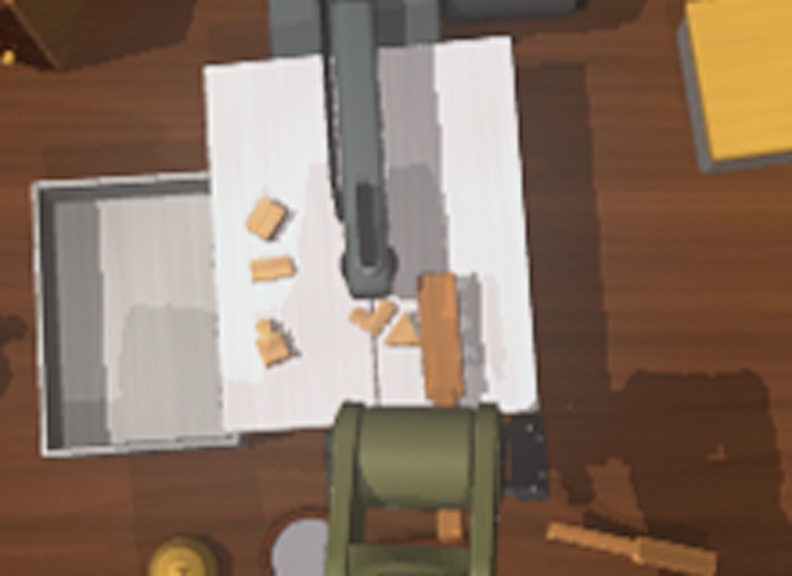

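View pics/scene7.png

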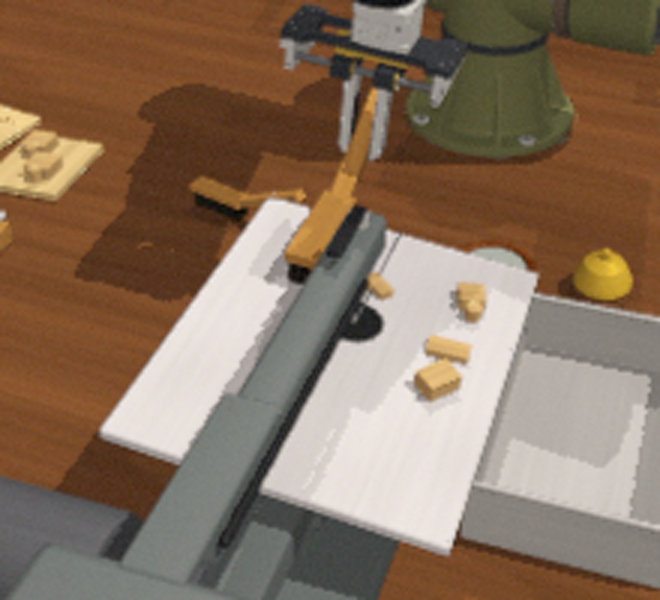

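```bash
python3 -m jog '[[0,-0.5,0,0,0,0,0],[0,-1,0,0,0,0,0],[0,-1,0,0,0,0,0],[0,-1,0,0,0,0,0],[0,-1,0,0,0,0,0],[0,-0.5,0,0,0,0,0]]'
python3 - <<'E'
from h import *
b,s=bpos();print(b,s['wrist_force'],s['moment'])
for n in ["top"]:
    c=vision.camera(n);cv2.imwrite(f"pics/{n}8.png",cv2.resize(c["color"][85:245,140:360] if n=="top" else c["color"][120:320,130:350],None,fx=3.6 if n=="top" else 3,fy=3.6 if n=="top" else 3,interpolation=cv2.INTER_CUBIC))
b,s=bpos();print(b,s['wrist_force'],s['moment'])
E
```

```text
clock: 8.9
eef_pos: [444.8, 32.0, 176.3]
eef_rot: [3.031, -0.007, 0.073]
wrist_force: [-0.1, -2.4, 0.9]
finger_gap: 21.5
[-79.45031166 -16.83360152  -0.36697865] [-0.07602007 -2.44694081  0.9011005 ] [-0.42481386  0.10945824 -0.08388923]
[-79.47854078 -16.59707425  -0.40774486] [-0.52309332  0.54493207  1.37220053] [-0.00585326  0.05987876 -0.03254981]
```

View pics/top8.png

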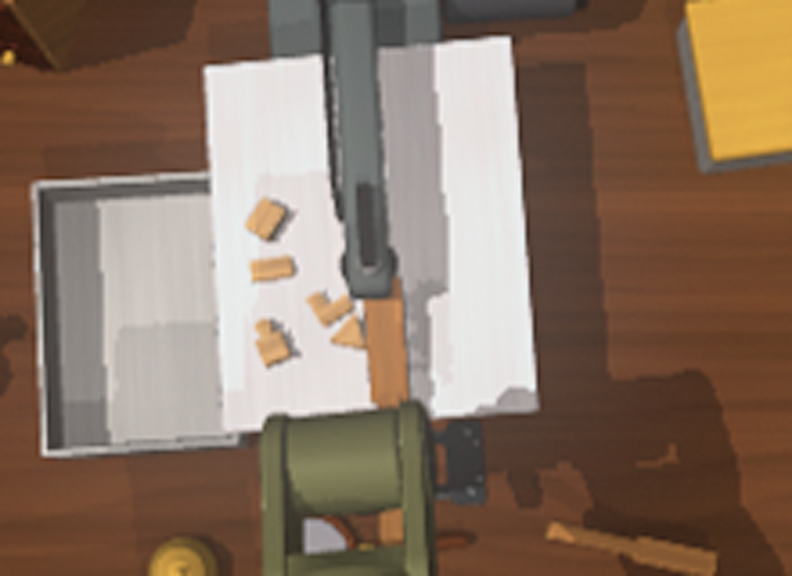

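```bash
python3 -m jog '[[0,-0.5,0,0,0,0,0],[0,-1,0,0,0,0,0],[0,-1,0,0,0,0,0],[0,-1,0,0,0,0,0],[0,-1,0,0,0,0,0],[0.3,-1,0,0,0,0,0],[0.4,-1,0,0,0,0,0],[0,-0.5,0,0,0,0,0]]'
python3 - <<'E'
from h import *
b,s=bpos();print(b,s['wrist_force'],s['moment'])
for n in ["top"]:
    c=vision.camera(n);cv2.imwrite(f"pics/{n}9.png",cv2.resize(c["color"][85:245,140:360] if n=="top" else c["color"][120:320,130:350],None,fx=3.6 if n=="top" else 3,fy=3.6 if n=="top" else 3,interpolation=cv2.INTER_CUBIC))
b,s=bpos();print(b,s['wrist_force'],s['moment'])
E
```

```text
clock: 9.75
eef_pos: [447.4, 101.9, 168.6]
eef_rot: [3.031, -0.008, 0.073]
wrist_force: [-0.3, -0.9, 1.6]
finger_gap: 21.7
[-71.89685814  53.07412189  -0.3534901 ] [-0.25407627 -0.89455864  1.56024612] [-0.37965965  0.0029394  -0.12102494]
[-72.07555126  53.31332649  -0.41871537] [-0.23656786  0.94287213  0.91304602] [ 0.08210896 -0.07455635  0.06294268]
```

View pics/top9.png

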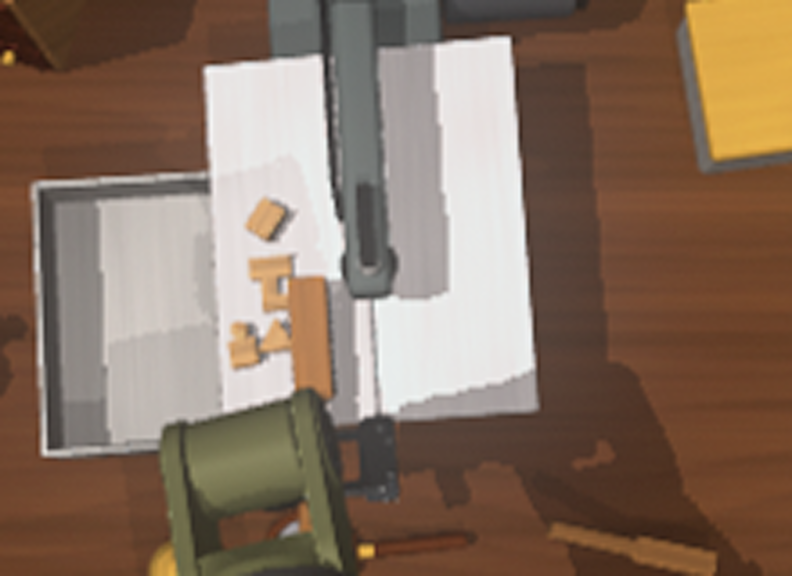

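```bash
python3 -m jog '[[0.3,-0.5,0,0,0,0,0],[0.5,-1,0,0,0,0,0],[0.4,-1,0,0,0,0,0],[0,-1,0,0,0,0,0],[0,-1,0,0,0,0,0],[0,-0.5,0,0,0,0,0]]'
python3 - <<'E'
from h import *
b,s=bpos();print(b,s['wrist_force'],s['moment'])
for n in ["top"]:
    c=vision.camera(n);cv2.imwrite(f"pics/{n}10.png",cv2.resize(c["color"][85:245,140:360] if n=="top" else c["color"][120:320,130:350],None,fx=3.6 if n=="top" else 3,fy=3.6 if n=="top" else 3,interpolation=cv2.INTER_CUBIC))
b,s=bpos();print(b,s['wrist_force'],s['moment'])
E
```

```text
clock: 10.4
eef_pos: [455.3, 152.3, 163.2]
eef_rot: [3.031, -0.007, 0.073]
wrist_force: [0.0, -0.9, 1.3]
finger_gap: 21.4
[-60.43065332 103.1334955   -0.31985446] [ 0.0033185  -0.94950424  1.29808733] [-0.26978378  0.11782717 -0.06861324]
[-60.44358409 103.41863595  -0.28683796] [-0.18416213  0.26475135  0.6297016 ] [0.10090992 0.13241122 0.04078456]
```

View pics/top10.png

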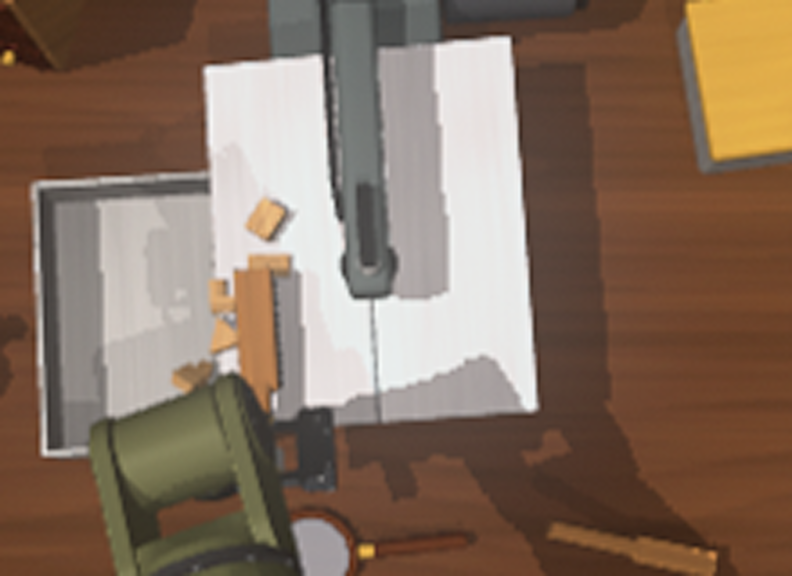

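```bash
python3 -m jog '[[0,-0.5,0,0,0,0,0],[0,-1,0.02,0,0,0,0],[0,-1,0.02,0,0,0,0],[0,-1,0.0,0,0,0,0],[0,-1,0,0,0,0,0],[0,-0.5,0,0,0,0,0]]'
python3 - <<'E'
from h import *
b,s=bpos();print(b,s['wrist_force'],s['moment'])
for n in ["top","scene"]:
    c=vision.camera(n);cv2.imwrite(f"pics/{n}11.png",cv2.resize(c["color"][85:245,140:360] if n=="top" else c["color"][120:320,170:390],None,fx=3.6 if n=="top" else 3,fy=3.6 if n=="top" else 3,interpolation=cv2.INTER_CUBIC))
b,s=bpos();print(b,s['wrist_force'],s['moment'])
E
```

```text
clock: 11.05
eef_pos: [451.7, 201.9, 157.3]
eef_rot: [3.031, -0.007, 0.073]
wrist_force: [-0.4, -0.8, 1.0]
finger_gap: 22.0
[-60.36785689 153.14373805  -0.68269652] [-0.38036628 -0.78324403  1.03944453] [-0.33978828  0.15488619 -0.11062481]
[-60.36765563 152.96927565  -0.7005224 ] [-1.54722579  1.14108837  0.82213259] [0.44437076 0.21984045 0.14694633]
```

View pics/top11.png

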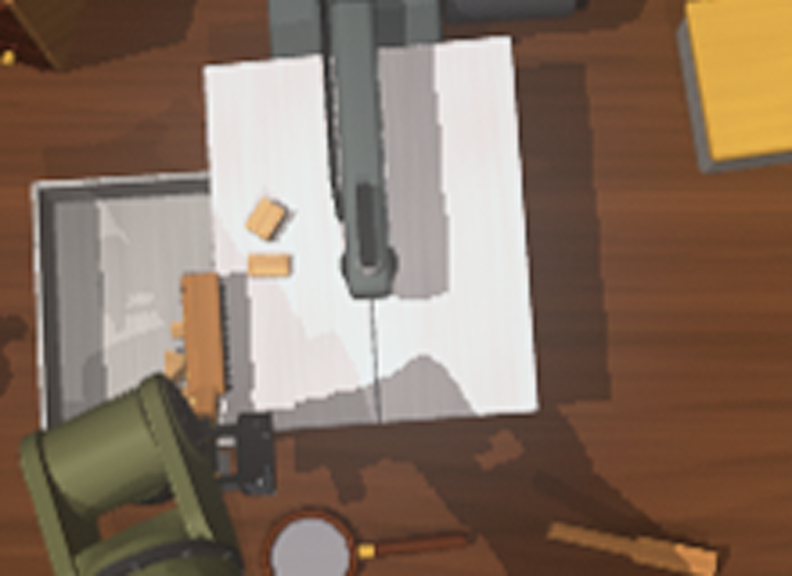

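View pics/scene11.png

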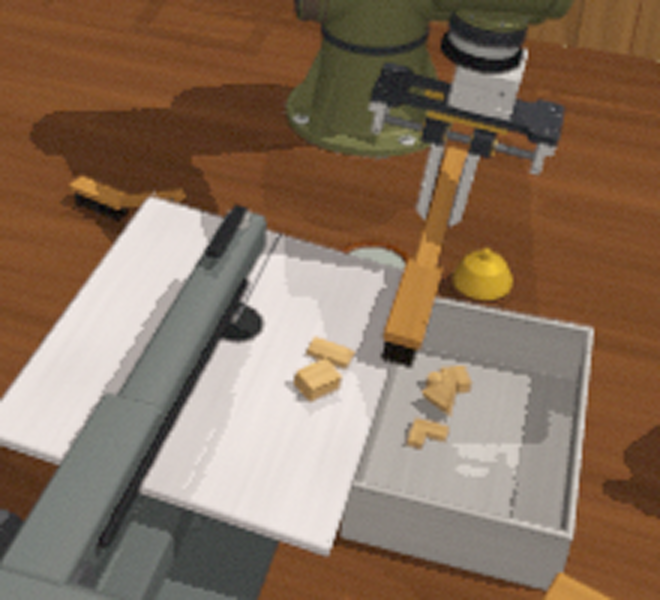

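```bash
python3 -m jog '[[0,0,-1.5,0,0,0,0],[0,0,-2.5,0,0,0,0],[0,0,-2,0,0,0,0],[3,2,0,0,0,0,0],[3,3,0,0,0,0,0],[3,3,0,0,0,0,0],[0,2.5,0,0,0,0,0],[0,0,0,0,0,0,0]]'
python3 -m jog '[[0,0,1,0,0,0,0],[0,0,0,0,0,0,0]]'
python3 - <<'E'
from h import *
b,s=bpos();print(b,s['wrist_force'],s['moment'],s['eef_rot'])
for n in ["top","scene"]:
    c=vision.camera(n);cv2.imwrite(f"pics/{n}12.png",cv2.resize(c["color"][85:245,140:360] if n=="top" else c["color"][120:320,170:390],None,fx=3.6 if n=="top" else 3,fy=3.6 if n=="top" else 3,interpolation=cv2.INTER_CUBIC))
E
```

```text
clock: 11.95
eef_pos: [548.7, 107.1, 229.0]
eef_rot: [3.031, -0.007, 0.069]
wrist_force: [-0.7, 0.4, -1.6]
finger_gap: 21.7
clock: 12.15
eef_pos: [547.4, 109.1, 217.6]
eef_rot: [3.031, -0.005, 0.073]
wrist_force: [-0.4, 0.7, -1.1]
finger_gap: 21.7
[28.29643037 47.71610384 48.02286651] [-0.43248453  0.71060441 -1.06903437] [ 0.03644182  0.30118747 -0.04168617] [ 3.03088374 -0.00495164  0.07256744]
```

View pics/top12.png

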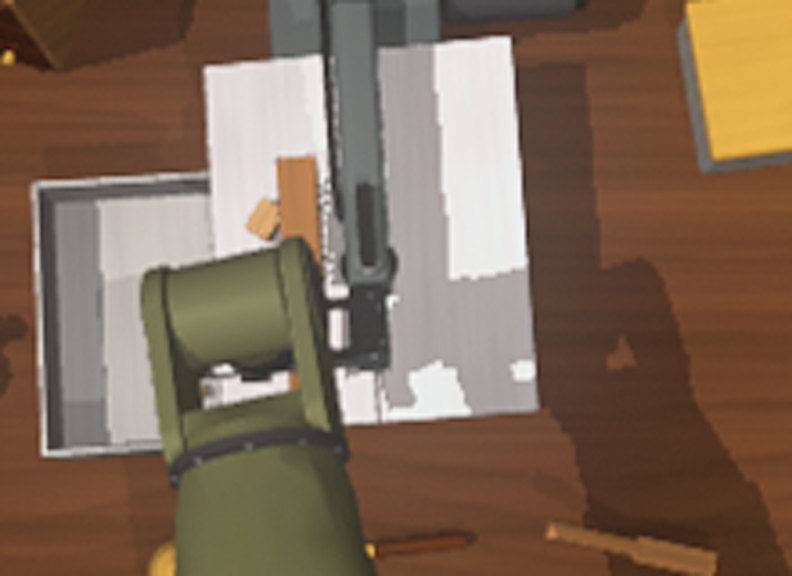

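View pics/scene12.png

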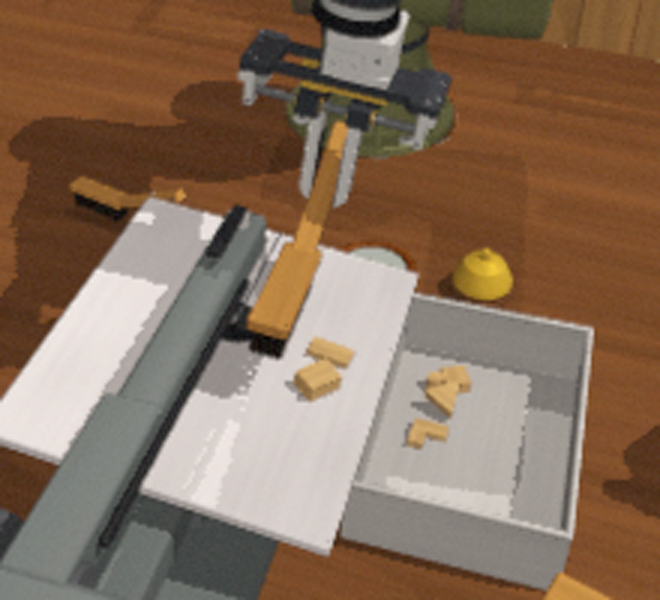

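```bash
python3 -m jog '[[0.2,-0.2,1,0,0,0,0],[0,0,1.5,0,0,0,0],[0,0,1.2,0,0,0,0],[0,0,0.6,0,0,0,0],[0,0,0,0,0,0,0],[0,0,0,0,0,0,0]]'
python3 - <<'E'
from h import *
b,s=bpos();print(b,s['wrist_force'],s['moment'],s['eef_rot'])
E
python3 -m jog '[[0,0,0.3,0,0,0,0],[0,0,0,0,0,0,0],[0,0,0,0,0,0,0]]'
python3 - <<'E'
from h import *
b,s=bpos();print(b,s['wrist_force'],s['moment'],s['eef_rot'])
E
```

```text
clock: 12.85
eef_pos: [551.0, 106.2, 176.8]
eef_rot: [3.031, -0.008, 0.072]
wrist_force: [-0.2, -0.6, -1.5]
finger_gap: 21.5
[31.79233732 48.96129889  7.47627072] [-0.24955993 -0.59256612 -1.52155368] [ 0.05249099  0.29335387 -0.02067604] [ 3.03093792 -0.00798689  0.07214331]
clock: 13.15
eef_pos: [551.0, 105.8, 173.7]
eef_rot: [3.031, -0.008, 0.072]
wrist_force: [0.1, -0.4, -2.1]
finger_gap: 21.3
[31.69254633 48.90259869  4.29004747] [ 0.1392099  -0.43734688 -2.14704674] [0.09986972 0.23458294 0.01854715] [ 3.03097341 -0.00784784  0.07202745]
```

```bash
python3 -m jog '[[0,0,0.3,0,0,0,0],[0,0,0,0,0,0,0],[0,0,0,0,0,0,0]]'
python3 - <<'E'
from h import *
b,s=bpos();print(b,s['wrist_force'],s['moment'],s['eef_rot'])
E
python3 -m jog '[[0,0,0.12,0,0,0,0],[0,0,0,0,0,0,0],[0,0,0,0,0,0,0]]'
python3 - <<'E'
from h import *
b,s=bpos();print(b,s['wrist_force'],s['moment'],s['eef_rot'])
E
```

```text
clock: 13.45
eef_pos: [550.9, 105.4, 170.4]
eef_rot: [3.031, -0.007, 0.072]
wrist_force: [-0.1, 0.7, -1.5]
finger_gap: 21.4
[31.60318446 48.90106735  0.98033345] [-0.10539147  0.67513411 -1.49810041] [0.0860561  0.27009843 0.02747661] [ 3.03094018 -0.00739819  0.07198421]
clock: 13.75
eef_pos: [551.0, 105.4, 169.6]
eef_rot: [3.031, -0.008, 0.072]
wrist_force: [-0.4, -0.1, 0.8]
finger_gap: 21.6
[31.73079787 48.93259665  0.15086189] [-0.44460333 -0.05107029  0.81245729] [ 0.00748454  0.38027409 -0.02307205] [ 3.03097019 -0.00787661  0.07209438]
```

```bash
python3 -m jog '[[0,-0.5,0.04,0,0,0,0],[0,-1,0.02,0,0,0,0],[0,-1,0,0,0,0,0],[0,-1,0,0,0,0,0],[0,-1,0,0,0,0,0],[0,-1,0,0,0,0,0],[0,-0.5,0,0,0,0,0]]'
python3 - <<'E'
from h import *
b,s=bpos();print(b,s['wrist_force'],s['moment'])
c=vision.camera("top");cv2.imwrite(f"pics/top13.png",cv2.resize(c["color"][85:245,140:360],None,fx=3.6,fy=3.6,interpolation=cv2.INTER_CUBIC))
c=vision.camera("scene");cv2.imwrite(f"pics/scene13.png",cv2.resize(c["color"][120:320,170:390],None,fx=3,fy=3,interpolation=cv2.INTER_CUBIC))
E
```

```text
clock: 14.45
eef_pos: [546.6, 165.9, 161.9]
eef_rot: [3.031, -0.007, 0.073]
wrist_force: [-0.3, -1.1, 1.8]
finger_gap: 21.9
[ 31.60483857 110.16035109  -0.80062184] [-0.30804082 -1.06848984  1.75012894] [-0.37839257  0.07087444 -0.12709415]
```

View pics/top13.png

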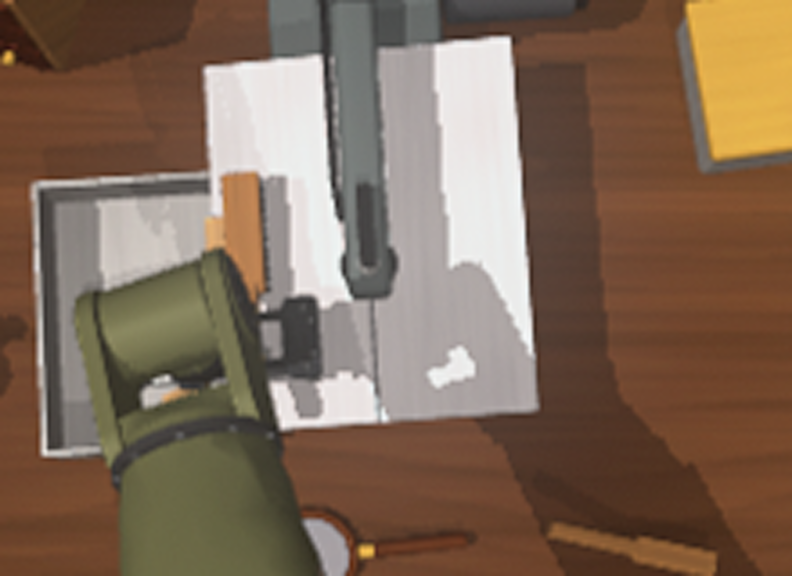

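View pics/scene13.png

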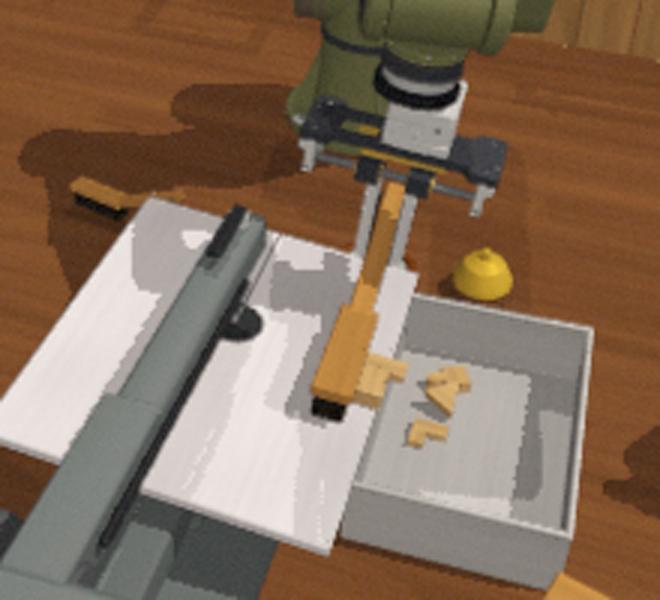

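```bash
python3 -m jog '[[0,-0.5,0,0,0,0,0],[0,-1,0,0,0,0,0],[0,-1,0,0,0,0,0],[0,-1,0,0,0,0,0],[0,-0.9,0,0,0,0,0],[0,0,0,0,0,0,0]]'
python3 -m jog '[[0,0,-1.5,0,0,0,0],[0,0,-2.5,0,0,0,0],[0,0,-3,0,0,0,0],[0,0,-3,0,0,0,0]]'
python3 - <<'E'
from h import *
b,s=bpos();print(b,s['wrist_force'],s['moment'],s['joints'])
c=vision.camera("top");cv2.imwrite(f"pics/top14.png",cv2.resize(c["color"][85:245,140:360],None,fx=3.6,fy=3.6,interpolation=cv2.INTER_CUBIC))
c=vision.camera("scene");cv2.imwrite(f"pics/scene14.png",cv2.resize(c["color"][120:320,170:390],None,fx=3,fy=3,interpolation=cv2.INTER_CUBIC))
p,r,s=cur(); print(p)
# back: to above the saw height then over to home; via point in front
E
```

```text
clock: 15.15
eef_pos: [543.4, 209.8, 157.0]
eef_rot: [3.031, -0.007, 0.074]
wrist_force: [-1.0, 1.6, -0.1]
finger_gap: 21.5
clock: 15.55
eef_pos: [541.7, 219.4, 257.2]
eef_rot: [3.031, -0.006, 0.072]
wrist_force: [0.2, -0.1, -0.1]
finger_gap: 21.6
[ 30.56811982 152.97279608  99.72326197] [ 0.19837816 -0.08188033 -0.06880781] [ 0.0858965   0.27437218 -0.05154706] [ 0.37188085  0.36545956  1.31850648 -0.10797985  1.48493021  1.88158512]
[542.94472349 220.03990992 260.51236554]
```

View pics/top14.png

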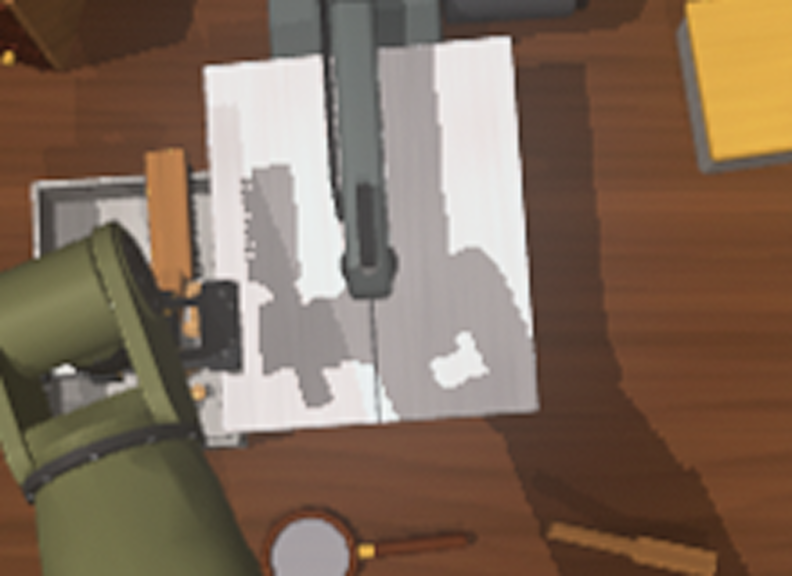

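View pics/scene14.png

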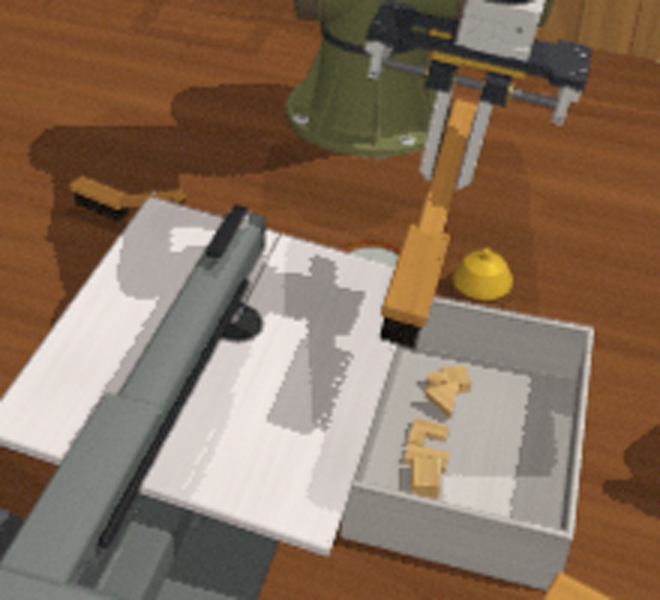

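```bash
python3 - <<'E'
from h import *
p,r,s=cur(); print(p)
P,Q=plan(p,r,np.array([385,110,262.]),r,6,0)
P,Q=plan(P,Q,np.array([385,-30,262.]),r,4,0)
P,Q=plan(P,Q,np.array([496.5,-346.6,151]),down(.207),11,0)
E
```

```text
[542.94472349 220.03990992 260.51236554]
[[-2.76,1.64,0.12,0,0,0,0],[-2.76,1.63,0.11,0,0,0,0],[-2.75,1.64,0.12,0,0,0,0],[-2.76,1.63,0.12,0,0,0,0],[-2.76,1.64,0.11,0,0,0,0],[-2.76,1.63,0.12,0,0,0,0]]
-> [385. 110. 262.] [ 3.033 -0.013  0.073]
[[-0.25,3.47,0.38,0,0,0,0],[-0.26,3.47,0.37,0,0,0,0],[-0.25,3.47,0.38,0,0,0,0],[-0.25,3.47,0.37,0,0,0,0]]
-> [385. -30. 262.] [ 3.033 -0.013  0.073]
[[0.79,2.82,1.33,0.01,-0.001,-0.012,0],[0.75,2.84,1.31,0.01,0,-0.013,0],[0.72,2.86,1.27,0.01,-0.001,-0.012,0],[0.69,2.88,1.25,0.01,0,-0.012,0],[0.65,2.9,1.22,0.01,-0.001,-0.012,0],[0.62,2.93,1.18,0.01,0,-0.013,0],[0.58,2.94,1.16,0.01,-0.001,-0.012,0],[0.54,2.96,1.13,0.01,0,-0.012,0]]
[[0.51,2.97,1.1,0.009,-0.001,-0.012,0],[0.48,3,1.07,0.01,0,-0.013,0],[0.43,3.01,1.04,0.01,-0.001,-0.012,0]]
-> [ 496.5 -346.6  151. ] [3.141 0.    0.207]
```

```bash
python3 -m jog '[[-2.76,1.64,0.1,0,0,0,0],[-2.76,1.64,0.1,0,0,0,0],[-2.76,1.64,0.1,0,0,0,0],[-2.76,1.64,0.1,0,0,0,0],[-2.76,1.64,0.1,0,0,0,0],[-2.76,1.64,0.1,0,0,0,0]]'
python3 -m jog '[[-0.25,3.47,0.38,0,0,0,0],[-0.25,3.47,0.38,0,0,0,0],[-0.25,3.47,0.38,0,0,0,0],[-0.25,3.47,0.38,0,0,0,0],[0,0,0,0,0,0,0]]'
python3 - <<'E'
from h import *
p,r,s=cur(); print(p)
P,Q=plan(p,r,np.array([496.5,-346.6,151]),down(.207),11,0)
E
```

```text
clock: 16.25
eef_pos: [382.4, 108.4, 259.1]
eef_rot: [3.031, -0.006, 0.072]
wrist_force: [0.7, -0.5, -1.6]
finger_gap: 21.2
clock: 16.75
eef_pos: [383.4, -33.5, 259.5]
eef_rot: [3.031, -0.006, 0.068]
wrist_force: [-0.1, 0.5, -1.6]
finger_gap: 21.4
[383.43497101 -33.54853337 259.50365399]
[[0.82,2.78,1.31,0.01,0,-0.013,0],[0.79,2.81,1.28,0.01,0,-0.012,0],[0.76,2.82,1.25,0.01,0,-0.013,0],[0.72,2.85,1.22,0.01,0.001,-0.013,0],[0.68,2.87,1.2,0.011,0,-0.012,0],[0.64,2.9,1.16,0.01,0,-0.013,0],[0.61,2.91,1.13,0.01,0,-0.012,0],[0.57,2.93,1.11,0.01,0,-0.013,0]]
[[0.53,2.94,1.07,0.01,0,-0.013,0],[0.5,2.97,1.05,0.01,0,-0.012,0],[0.46,2.98,1.02,0.01,0,-0.013,0]]
-> [ 496.5 -346.6  151. ] [3.141 0.    0.207]
```

```bash
python3 -m jog '[[0.82,2.78,1.31,0.01,0,-0.013,0],[0.79,2.81,1.28,0.01,0,-0.012,0],[0.76,2.82,1.25,0.01,0,-0.013,0],[0.72,2.85,1.22,0.01,0,-0.013,0],[0.68,2.87,1.2,0.01,0,-0.012,0],[0.64,2.9,1.16,0.01,0,-0.013,0],[0.6,2.9,1.13,0.01,0,-0.012,0],[0.57,2.93,1.1,0.01,0,-0.013,0]]'
python3 -m jog '[[0.53,2.94,1.07,0.01,0,-0.013,0],[0.5,2.97,1.05,0.01,0,-0.012,0],[0.46,2.98,1.02,0.01,0,-0.013,0],[0,0,0,0,0,0,0],[0,0,0,0,0,0,0],[0,0,0,0,0,0,0]]'
python3 - <<'E'
from h import *
p,r,s=cur(); print(p,s['eef_rot'],s['qd'].round(2))
c=vision.camera("wrist");cv2.imwrite("pics/w15.png",c["color"])
P,Q=plan(p,r,np.array([496.5,-346.6,55]),down(.207),6,0)
E
```

```text
clock: 17.55
eef_pos: [467.2, -258.6, 180.2]
eef_rot: [3.112, 0.001, 0.174]
wrist_force: [0.1, 0.9, -1.1]
finger_gap: 21.3
clock: 18.15
eef_pos: [498.3, -342.3, 152.0]
eef_rot: [3.141, 0.0, 0.211]
wrist_force: [-0.7, -0.4, -1.5]
finger_gap: 21.9
[ 498.26203726 -342.34672775  152.03146464] [3.14098561e+00 4.28368575e-04 2.11386073e-01] [ 0.   -0.01  0.   -0.    0.   -0.  ]
[[-0.04,0.06,1.62,0,0,0.001,0],[-0.05,0.06,1.61,0,0,0,0],[-0.04,0.07,1.62,0,0,0.001,0],[-0.04,0.06,1.62,0,0,0.001,0],[-0.04,0.06,1.62,0.001,0,0.001,0],[-0.05,0.07,1.61,0,0,0,0]]
-> [ 496.5 -346.7   55. ] [-3.141  0.     0.207]
```

View pics/w15.png

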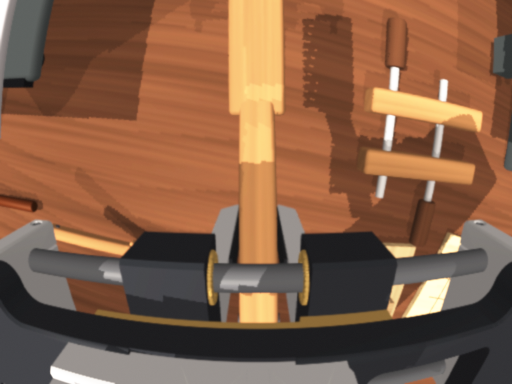

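```bash
python3 -m jog '[[-0.04,0.06,1.6,0,0,0,0],[-0.04,0.06,1.6,0,0,-0.001,0],[-0.04,0.07,1.6,0,0,0.002,0],[-0.04,0.06,1.6,0,0,0.002,0],[-0.04,0.06,1.6,0,0,0,0],[-0.05,0.07,1.6,0,0,0,0],[0,0,0,0,0,0,0],[0,0,0,0,0,0,0]]'
python3 - <<'E'
from h import *
p,r,s=cur(); print(p,s['eef_rot'],s['wrist_force'],s['moment'])
plan(p,r,np.array([496.5,-346.6,51.1]),down(.207),2,0)
E
```

```text
clock: 19.0
eef_pos: [496.8, -347.6, 56.6]
eef_rot: [3.14, -0.0, 0.208]
wrist_force: [0.4, 0.5, -0.8]
finger_gap: 21.2
[ 496.78421812 -347.56338986   56.62781169] [ 3.14036171e+00 -5.37420168e-05  2.08046227e-01] [ 0.37684975  0.53993925 -0.81153506] [-0.07514901  0.24339669  0.00547672]
[[0,-0.05,0.28,0.001,0,0.001,0],[-0.01,-0.05,0.27,0,0,0,0]]
-> [ 496.5 -346.6   51.1] [ 3.141 -0.     0.207]
```

```bash
python3 -m jog '[[0,-0.05,0.25,0,0,0.001,0],[0,-0.05,0.25,0,0,0,0],[0,0,0,0,0,0,0],[0,0,0,0,0,0,0]]'
python3 - <<'E'
from h import *
p,r,s=cur(); print(p,s['eef_rot'],s['wrist_force'],s['moment'])
E
```

```text
clock: 19.4
eef_pos: [496.5, -346.8, 51.4]
eef_rot: [3.14, -0.0, 0.207]
wrist_force: [0.4, -0.9, -0.4]
finger_gap: 21.5
[ 496.50480657 -346.8096419    51.44655003] [ 3.14025476e+00 -1.44830927e-04  2.06766243e-01] [ 0.39620128 -0.87874362 -0.39394753] [-0.05563496  0.11807269 -0.01450287]
```

```bash
python3 -m jog '[[0,0,0.04,0,0,0,0],[0,0,0,0,0,0,0],[0,0,0,0,0,0,30],[0,0,0,0,0,0,45],[0,0,0,0,0,0,55],[0,0,0,0,0,0,55],[0,0,0,0,0,0,55],[0,0,0,0,0,0,55]]'
python3 - <<'E'
from h import *
p,r,s=cur(); print(p,s['eef_rot'],s['finger_gap'])
c=vision.camera("wrist");cv2.imwrite("pics/w16.png",c["color"])
E
```

```text
clock: 20.2
eef_pos: [496.4, -346.7, 50.8]
eef_rot: [3.141, 0.0, 0.207]
wrist_force: [0.6, -0.1, -0.3]
finger_gap: 51.5
[ 496.38587075 -346.73932534   50.76133803] [3.14060845e+00 1.66632190e-04 2.06805644e-01] 51.545406091676966
```

View pics/w16.png

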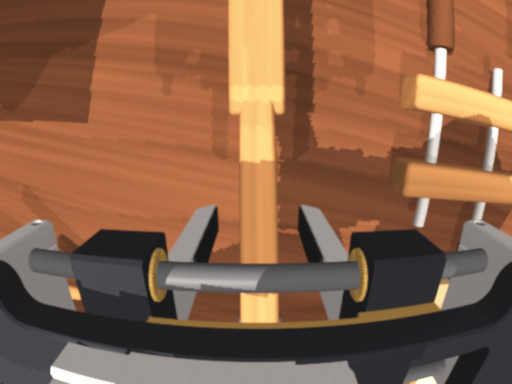

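Released, brush stands as before. Retreat up and back, then check.

```bash
python3 -m jog '[[0,0,-1,0,0,0,55],[0,0,-2,0,0,0,55],[0,0,-3,0,0,0,55],[0,0,-3,0,0,0,55],[0,0,-3,0,0,0,55],[0,0,-3,0,0,0,55],[-3,0,-1,0,0,0,55],[-3,0,0,0,0,0,55]]'
python3 -m jog '[[-3,2,0,0,0,0,55],[-3,-3,0,0,0,0,55],[-3,-3,0,0,0,0,55],[-1,-3,0,0,0,0,55],[0,0,0,0,0,0,55],[0,0,0,0,0,0,55]]'
python3 - <<'E'
from h import *
c=vision.camera("top");a=c["color"];cv2.imwrite("pics/topF.png",a)
b=cv2.imread("pics/top0.png"); s=vision.camera("scene")["color"];cv2.imwrite("pics/sceneF.png",cv2.resize(s[130:330,100:380],None,fx=2.8,fy=2.8,interpolation=cv2.INTER_CUBIC))
cv2.imwrite("pics/cmp.png",np.hstack([cv2.resize(x[130:260,140:420] ,None,fx=1.4,fy=1.4,interpolation=cv2.INTER_CUBIC) for x in (b,a)]))
cv2.imwrite("pics/cmpB.png",cv2.resize(np.vstack([x[90:250,140:400] for x in (b,a)]),None,fx=1.8,fy=1.8,interpolation=cv2.INTER_CUBIC))
E
```

```text
clock: 21.05
eef_pos: [437.6, -359.2, 213.4]
eef_rot: [3.138, -0.002, 0.208]
wrist_force: [0.3, -0.6, -0.3]
finger_gap: 51.7
clock: 21.65
eef_pos: [325.6, -311.1, 211.9]
eef_rot: [3.139, -0.001, 0.207]
wrist_force: [-0.4, -0.7, 0.1]
finger_gap: 51.5
```

View pics/cmpB.png

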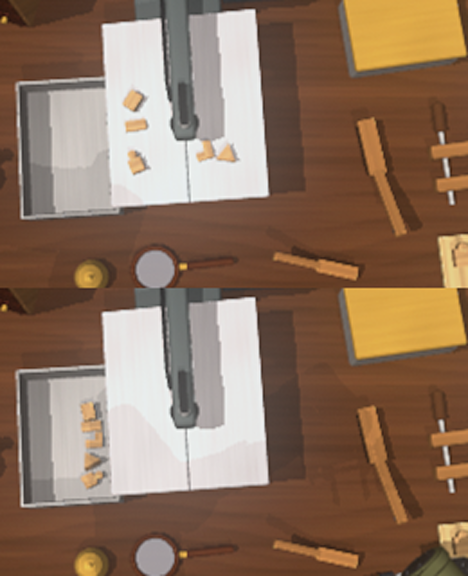

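View pics/sceneF.png

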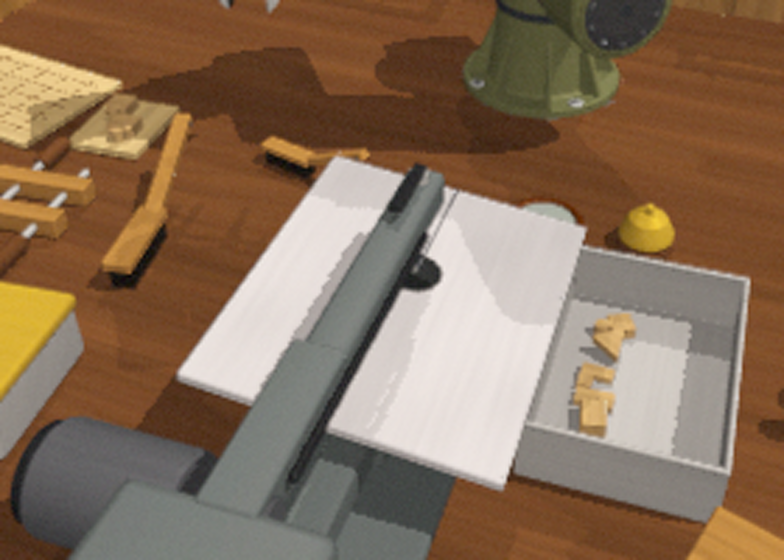

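```bash
python3 -c "
from cell import order;print(order.sign_off())"
```

```text
the job is handed in; nothing more can be done
None
```

All five offcuts are in the tin, the brush is back on its bristles where it stood, and I handed the job in at about 22 s on the clock.

- **Sweeping:** I held the brush by its handle and leaned it to match the table, which the images showed about 6° down to the left. The first sweep ran from the right, ahead of the blade and under the saw's nose, and took the wedge, ell and tab. The second ran left of the arm and took the strip and block.
- **Forces:** At the points I checked, the bristles pressed on the table with roughly 2 to 4 N, judged from noisy readings. No wrist reading I took was above about 4 N.
- **Final check:** The last top and scene pictures show all five pieces in the tin and the table clear. The tin, bell, magnifier and small brush look the same as in the first picture. The brush's return pose matched its pick-up pose to within about 1 mm. In the last pictures the gripper is clear of everything.
- **Disagreements:** Before the grasp, the top and wrist cameras disagreed by about 4 mm on where the brush stood. I went by the wrist view, and the handle then sat centred in the fingers. The measured arm position was also 2 to 4 mm off the commanded one at times, so I corrected it before the grasp and the placing.

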